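# Snap the dust cap onto the hub stud and hold it home

## Robot

A 7-joint arm with a two-finger parallel gripper is mounted at the origin on a cart in front of the work surface, level with it; the furniture and walls round the work are solid. World frame = base frame: x ahead of the robot, y to its left, z up, the work surface at z = 0. Lengths are in mm, angles in rad, forces in N, time in s.
With the tool pointing down it reaches from about 400 to 900 mm from the base axis. Payload 5.6 kg.
Tool frame: the origin (TCP) lies between the finger pads; the fingertips stand 8 mm ahead of it and the grasp point (between the pads) lies 11 mm behind it; z points along the fingers, y is the line along which they close (so a half turn about z gives the same grasp; the last joint's range is limited). The gripper opens to 92 mm and grips with 3 to 60 N. Pads are 20 mm wide; open, the fingers measure 128 mm over their backs; the gripper's body (75 mm by 189 mm) begins 69 mm behind the grasp point.
Start: joints at [-1.262, 0.468, -0.012, 1.603, 0.006, 1.071, -0.056], TCP at [224.023, 610.182, 222.592] pointing down, gripper open.
Joint ranges: [-2.53, 2.53], [-0.31, 2.02], [-1.57, 1.55], [0.28, 2.44], [-1.29, 4.43], [0.15, 1.84], [-2.92, 2.92]. Speed limits (rad/s): [2.57, 2.57, 3.14, 3.14, 3.14, 3.14, 3.14].

## Interface

Orientations are given as a rotation vector (axis times angle).
In Python, from cell import robot, grip, kinematics, readout, read_camera, camera_info, ticket, spot_in, mark_of gives the robot as it stands. Calls block until the motion is done:
- robot.movep(position, orientation): joint-space move of the TCP to a pose.
- robot.servo_line(position, feed=150, rotation=None): straight line of the TCP; rotation=None keeps the orientation; feed is the mean speed in mm/s.
- robot.goto_joints(angles): joint-space move.
- grip(opening, newtons=None): opening from 0.0 (shut) to 1.0 (fully open); newtons is the grip in N (None keeps the last); returns when the fingers have stopped.
- robot.hold(seconds).
- kinematics.ik(position, orientation): joint angles nearest the present ones, or None.
- readout.observe(): the state.
- read_camera(name): name is "scene" or "top"; returns (picture, depth): 384x512x3 uint8, red, green, blue; 384x512 float32, mm along the optical axis (not along the pixel's ray), 0 where there is no reading.
- camera_info(name): a dict with "camera_matrix" (3x3 intrinsics, pixels), "k1" (the pictures are not rectified: a ray, as slopes to the right and down, at radius r is drawn at 1 + k1 r^2 times it, then the intrinsics apply), "R" (3x3) and "t" (3): a world point X has camera coordinates R X + t. Camera axes: x right, y down, z forward; pixel columns grow to the right and rows downward; lengths in mm; the calibration is good to about 2 mm. A picture is of the moment at which its call begins. camera_info takes no time and is no camera call.
A pose or a line that the arm cannot do raises robot.IKError and nothing moves.
- ticket.job_done(): hands the job in; it is judged then, once.
Trained networks look in the newest picture that a camera, given by its name, has taken for a name from the list of things; names that differ only in an ending like _2 or _b are one class to them, and where a whole thing is asked for, a point or a joint stands for the part that bears it (a point fixed in the world has none). Each returns a list of dicts, best first, with "p" (0 to 1); they miss things now and then, are a little off and sometimes report something else, mostly with a low value. They report only what shows in the picture. A call takes as long as a camera call.
- spot_in(camera, query): "xy" ([column, row] in pixels, amid what is visible of it).
- mark_of(camera, query): "xy" ([column, row] in pixels: a listed point, or the origin of a listed thing).
The state is a dict: "t": time; "joints": joint angles; "joint_velocities": joint speeds; "joint_torque": joint torques, N m; "tcp_pos": TCP position; "tcp_rot": TCP orientation; "contact_force": force on the tool from outside, world axes, zero at the start; "wrist_torque": the same for the moment, N m; "grip_width": opening from 0.0 (shut) to 1.0 (fully open); "grip_force": force on a finger pad.
Only numpy, scipy, OpenCV 4.12 (cv2) and the standard library are available. Lean on these libraries where they do the work, as an engineer would, in place of code of your own. Each camera call takes 0.05 s, during which the arm holds its last target. There are 200 camera calls.

## Task

Pick up the wider of the two grey knobbed caps and push it, open side down, over the steel stud of the round grey-painted hub until it clicks past the catches; then keep pressing until it has squashed the rubber seal ring and its rim is hard down on the hub. Finish while still gripping the cap and pressing it fully home - do not let go - and leave the narrower cap, the bearing and the tape measure where they are.

Things in the scene. Friction and masses are not known exactly. Their poses are not given: they have to be found in the camera images.
- cap: the wider cap, grey plastic, about 0.08 kg, loose, standing open side down on the bench. Round body 50 mm in diameter, 40 mm tall. Underneath, an inward lip with a 27 mm hole fills the lowest 5 mm; above it the bore is 35 mm wide, up to a ceiling 36 mm above the rim. Origin: centre of the rim plane at the underside; z up along the cap's axis. Its yaw does not matter
- narrow_cap: the narrower cap, same grey plastic, same height and same 30 mm knob, but its body is only 37 mm in diameter and its hole 17 mm, so it does not fit the stud. Origin: centre of the underside. Leave it where it stands
- hub: hub end, fixed to the bench: round grey-painted foot 110 mm in diameter with six dark screw heads, a boss 60 mm wide whose flat top is 24 mm above the bench, and on it an upright steel stud 24 mm in diameter, straight to 46 mm above the bench, then a cone to the tip. Origin: centre of the underside, on the stud's axis; z up
- hub_seat (a point): centre of the boss's top on the stud's axis, 24 mm above the bench: the cap's origin comes here when fully home, its rim then standing on the hard boss. After the click the sprung seal ring pushes back, up to about 9 N at fully home; if let go after the click, the cap springs back to about 5 mm above this point
- stud_tip (a point): centre of the stud's flat tip, 12 mm wide, 54 mm above the bench; the cone below it widens to 24 mm within 8 mm and guides the cap. On the way to the hub: a flat black case, about 0.1 m tall, lies between hub and caps (x 0.32 to 0.48, y -0.12 to 0.14); a red drawer cabinet, 0.29 m tall, stands behind the hub, from x = 0.57 on (y -0.32 to -0.08)
- seal (a joint): how far the black rubber seal ring round the foot of the stud (47 mm wide, standing 6 mm proud of the boss) is squashed: 0 free, 0.006 m when the cap is fully home
- bearing: ball bearing ring, 52 mm in diameter and 15 mm tall, lying loose near the caps. Origin: centre of the underside. Leave it there
- tape: tape measure, 36 x 85 x 62 mm tall, standing loose on the bench. Origin: centre of the underside. Leave it there
- cap_grip (a point): centre of the wider cap's ribbed round grip knob, 30 mm in diameter, which stands from 40 to 62 mm above the cap's rim (this point: 51.5 mm). Grip the knob from above; the flat shoulder round its foot, 10 mm wide, 40 mm above the rim, can take the push of the fingertips
- catch_level (a point): on the stud's axis, 35.5 mm above the bench, where the three dark sprung catches on the stud's side stick out most (33 mm across). They start to resist with the cap's origin about 17 mm above hub_seat; pushing them in takes about 9 to 12 N; the click (the force drops to nothing, the catches then drawing the cap on a little) comes with the cap's origin about 6 mm above hub_seat

How it is judged (in metres and radians):
On the way, in this order (a step that is already met when the one before it is completed fails the run):
1. the wider cap is lifted clear of the bench in the fingers (height (world z) of cap above 0.05 m and contact force between the fingers and cap above 2 N), for 0.2 s.
2. the wider cap has clicked down past the catches on the stud (z of cap in the frame of hub_seat below 0.006 m and horizontal distance between cap and hub_seat below 0.004 m), for 0.1 s.
At the end, for the whole second after the job is handed in: the wider cap sits upright on the stud (within 4 mm of its axis, within 0.1 rad), pressed to within 2.5 mm of fully home with the seal ring squashed by more than 3.5 mm, at rest, and the fingers still hold it with more than 2 N (z of cap in the frame of hub_seat between -0.0025 and 0.0025 m and horizontal distance between cap and hub_seat below 0.004 m and angle between cap's own z axis and vertical below 0.1 rad and value of joint seal above 0.0035 m and contact force between the fingers and cap above 2 N and linear speed of cap below 0.01 m/s); the arm keeps its last pose, push and grip.
It fails at once if the narrower cap is moved more than 3 cm (distance of narrow_cap from where it was at the start of the episode above 0.03 m).
It fails at once if the bearing is moved more than 3 cm (distance of bearing from where it was at the start of the episode above 0.03 m).
It fails at once if the tape measure is moved more than 3 cm (distance of tape from where it was at the start of the episode above 0.03 m).
It also fails if it takes over 48 s, if anything falls off the work surface, if the arm or the gripper's body presses on something with over 40 N, if the wrist force passes 120 N, or if a joint passes its speed limit or range.

## Working session

There is one attempt and no reset: what is moved stays moved. The work goes in short steps, each a Python script; the robot and the scene stay as the last script left them, time stands still between calls to the robot, and variables do not carry over. Pictures are saved under pics/ and viewed, at most 10 in all, crops included, and the job is handed in when it is done.

```bash
mkdir -p pics; cat > h.py <<'E'
import numpy as np, cv2
from cell import *
def ray(cam,uv):
    c=camera_info(cam);K=np.array(c["camera_matrix"]);k=c["k1"]
    d=np.linalg.inv(K)@[uv[0],uv[1],1];p=d[:2].copy()
    for _ in range(20): p=d[:2]/(1+k*(p@p))
    return np.array([p[0],p[1],1]),np.array(c["R"]),np.array(c["t"])
def at_depth(cam,uv,z):
    r,R,t=ray(cam,uv); return R.T@(r*z-t)
def at_height(cam,uv,h):
    r,R,t=ray(cam,uv); o=-R.T@t; d=R.T@r; return o+d*(h-o[2])/d[2]
def tri(a,b):
    A=[];B=[]
    for cam,uv in (a,b):
        r,R,t=ray(cam,uv); o=-R.T@t; d=R.T@r; d/=np.linalg.norm(d)
        P=np.eye(3)-np.outer(d,d); A.append(P);B.append(P@o)
    X=np.linalg.solve(sum(A),sum(B)); 
    return X,[np.linalg.norm(P@X-b) for P,b in zip(A,B)]
E
python3 - <<'E'
from h import *
np.set_printoptions(precision=1,suppress=True)
for cam in("scene","top"):
    im,d=read_camera(cam); cv2.imwrite(f"pics/{cam}0.png",im[:,:,::-1]); np.save(f"{cam}_d.npy",d);np.save(f"{cam}_i.npy",im)
    c=camera_info(cam);print(cam,-np.array(c["R"]).T@c["t"],c["k1"],c["camera_matrix"][0])
    for q in("cap","narrow_cap","hub","cap_grip","stud_tip","hub_seat","bearing","tape"):
        for f in (spot_in,mark_of):
            for r in f(cam,q)[:3]:
                u,v=r["xy"];z=d[int(round(v)),int(round(u))] if 0<=v<383 and 0<=u<511 else 0
                print(q,f.__name__,np.array(r["xy"]),round(r["p"],2),at_depth(cam,r["xy"],z) if z else None)
print(readout.observe())
E
```

```text
scene [-374.2  869.3  662.2] -0.18367543823887905 [462.1   0.  253.3]
cap call [210.8 230. ] 0.86 [455.  254.   41.3]
cap call [211.5 236.6] 0.64 [450.1 256.4  24.5]
narrow_cap call [165.5 246.1] 0.71 [462.9 388.   45.2]
narrow_cap call [343.  188.9] 0.47 [ 401.  -234.6   21.3]
narrow_cap call [166.9 259.1] 0.85 [459.3 389.9   9.5]
hub call [341.4 185. ] 0.74 [ 416.9 -246.1   25.9]
hub call [339.2 190.1] 0.82 [ 412.6 -230.8   14.1]
cap_grip call [210.4 230.3] 0.92 [456.7 254.1  39.7]
cap_grip call [208.6 220.5] 0.58 [471.5 247.7  60.3]
stud_tip call [344.  188.1] 0.55 [ 400.7 -239.2   22.8]
stud_tip call [342.7 171.9] 0.72 [ 513.5 -382.3    0. ]
hub_seat call [346.7 189.6] 0.91 [ 396.8 -249.6   15.5]
hub_seat call [344.  185.9] 0.69 [ 408.  -248.4   25.1]
bearing call [184.7 249.2] 0.64 [463.  333.2  12.4]
bearing call [341.8 185.9] 0.5 [ 410.9 -240.4   26.6]
bearing call [338.  183.8] 0.41 [ 423.4 -235.8   31. ]
bearing call [181.8 252.3] 0.49 [455.7 347.2  12.7]
tape call [254.4 183.6] 0.66 [564.5  -0.1  55.7]
tape call [208.5 232.7] 0.53 [457.  260.4  34.8]
tape call [254.2 194.7]
[... 649 characters left out ...]
 [ 415.9 -250.9   25.7]
bearing call [168.5 209.7] 0.52 [477.8 324.5  -0.9]
bearing call [167.5 213.6] 0.71 [464.6 326.8  -1. ]
tape call [274.2 178. ] 0.48 [583.2 -22.   59.9]
tape call [276.5 183.1] 0.74 [568.4 -30.1  52.1]
tape call [350.6 227.3] 0.37 [ 436.2 -274.    27.8]
{'t': 1.7, 'joints': array([-1.3,  0.5, -0. ,  1.6,  0. ,  1.1, -0.1]), 'joint_velocities': array([ 0.,  0., -0.,  0.,  0.,  0.,  0.]), 'joint_torque': array([ -0. , -52. ,  -0. , -24.4,  -0.1,   0. ,   0. ]), 'tcp_pos': array([224. , 610.2, 222.6]), 'tcp_rot': array([0.5, 3.1, 0. ]), 'contact_force': array([-0.4, -0.4,  0.5]), 'wrist_torque': array([ 0., -0.,  0.]), 'grip_force': 0.0, 'grip_width': 0.9962588650720883}
```

```bash
python3 - <<'E'
import cv2,numpy as np
t=cv2.imread("pics/top0.png");s=cv2.imread("pics/scene0.png")
cv2.imwrite("pics/a.png",np.hstack([cv2.resize(t[170:260,120:220],(400,360),interpolation=2),cv2.resize(t[190:280,295:395],(400,360),interpolation=2)]))
cv2.imwrite("pics/b.png",np.hstack([cv2.resize(s[190:290,130:240],(440,400),interpolation=2),cv2.resize(s[150:230,300:390],(360,400),interpolation=2)]))
E
```

```text
(no output)
```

View pics/scene0.png

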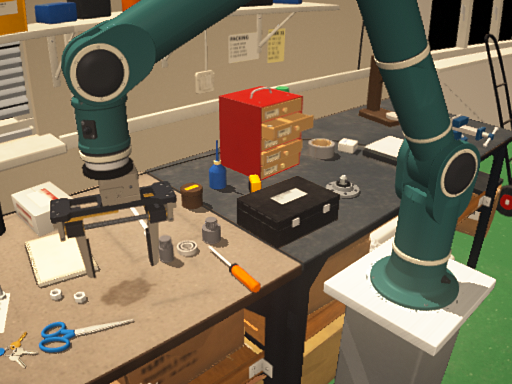

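View pics/a.png

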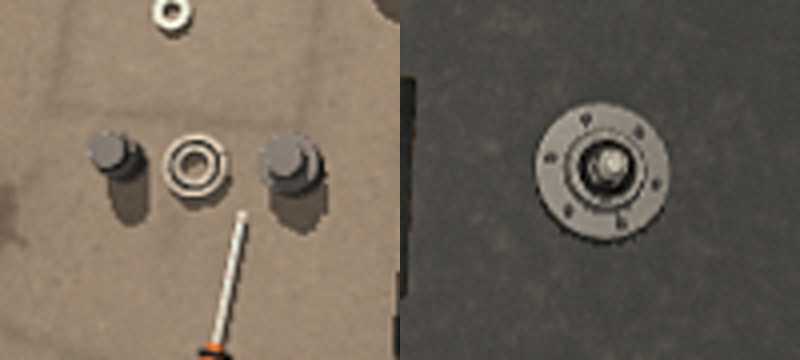

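View pics/b.png

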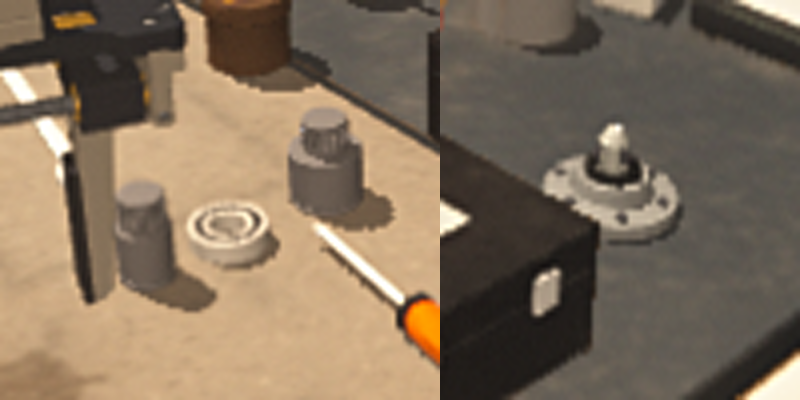

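```bash
python3 - <<'E'
from h import *
np.set_printoptions(precision=1,suppress=True)
print("knob",tri(("top",(190.9,209.4)),("scene",(211.4,218.9))))
print("tip",tri(("top",(347.6,230.4)),("scene",(343.2,175.2))))
im=np.load("top_i.npy").astype(int)
g=im.sum(2)/3
m=np.zeros(g.shape,np.uint8);m[205:260,320:372]=(g[205:260,320:372]>105)
m=cv2.morphologyEx(m,cv2.MORPH_CLOSE,np.ones((7,7)))
c=max(cv2.findContours(m,0,1)[0],key=len);e=cv2.fitEllipse(c);print("foot",e,[at_height("top",e[0],h) for h in(0,10)])
# depth clouds
for cam in("top","scene"):
    d=np.load(cam+"_d.npy")
    for name,ctr,hs in(("cap",(465,240),((30,48),(54,72))),("narrow",(460,385),((54,72),)),("hub",(417,-252),((4,16),(18,30),(44,64)))):
        r,R,t=ray(cam,(0,0)); P=[]
        uv=cv2.projectPoints(np.array([[*ctr,30.]]),cv2.Rodrigues(R)[0],t,np.array(camera_info(cam)["camera_matrix"]),np.array([camera_info(cam)["k1"],0,0,0]))[0].ravel().astype(int)
        for v in range(uv[1]-30,uv[1]+31):
            for u in range(uv[0]-35,uv[0]+36):
                if d[v,u]>0: P.append(at_depth(cam,(u,v),d[v,u]))
        P=np.array(P);P=P[np.hypot(*(P[:,:2]-ctr).T)<70]
        for lo,hi in hs:
            Q=P[(P[:,2]>lo)&(P[:,2]<hi)]
            if len(Q):print(cam,name,lo,hi,len(Q),"mean",Q.mean(0),"min",Q.min(0),"max",Q.max(0))
E
```

```text
knob (array([470.9, 238.8,  61.9]), [np.float64(0.05890359160784171), np.float64(0.05890359160782243)])
tip (array([ 422.2, -258. ,   55.2]), [np.float64(0.07563628115097898), np.float64(0.07563628115103024)])
foot ((345.1644592285156, 232.1785888671875), (31.460920333862305, 33.21177673339844), 135.61810302734375) [array([ 423.3, -262.2,    0. ]), array([ 422., -260.,   10.])]Traceback (most recent call last):
  File "<stdin>", line 18, in <module>
  File "h.py", line 9, in at_depth
    r,R,t=ray(cam,uv); return R.T@(r*z-t)
          ~~~^^^^^^^^
  File "h.py", line 4, in ray
    c=camera_info(cam);K=np.array(c["camera_matrix"]);k=c["k1"]
ValueError: time passes only in moves, steps and waits
```

```bash
cat >> h.py <<'E'
from scipy.spatial.transform import Rotation as Ro
def down(a): # tool y at world angle a
    y=np.array([np.cos(a),np.sin(a),0]);z=np.array([0,0,-1.]);x=np.cross(y,z)
    return Ro.from_matrix(np.c_[x,y,z]).as_rotvec()
def st(*k):
    o=readout.observe(); print(*k,round(o["t"],2),np.round(o["tcp_pos"],1),"F",np.round(o["contact_force"],1),"g",round(o["grip_width"],3),round(float(np.max(o["grip_force"])),1)); return o
E
python3 - <<'E'
from h import *
np.set_printoptions(precision=2,suppress=True)
for a in (0,np.pi,-.5,.5,np.pi-.5):
    print(a,[kinematics.ik(p,down(a)) for p in ([470.9,238.8,150],[470.9,238.8,49.5],[430,0,260],[422,-258.5,260],[422,-258.5,71])])
E
```

```text
0 [array([-0.86,  0.37,  0.39,  1.99, -0.19,  0.82, -0.36]), array([-0.8 ,  0.53,  0.34,  2.04, -0.29,  0.62, -0.27]), array([-0.71,  0.02,  0.65,  2.1 , -0.01,  1.03, -0.05]), array([-0.38,  0.22,  1.  ,  1.98, -0.21,  1.05,  0.72]), array([-0.08,  0.52,  0.7 ,  2.12, -0.53,  0.68,  0.98])]
3.141592653589793 [array([-0.34,  0.37, -0.23,  1.95,  0.11,  0.83,  2.51]), array([-0.31,  0.54, -0.27,  2.  ,  0.23,  0.63,  2.4 ]), array([ 1.08,  0.26, -1.28,  2.01,  0.28,  1.07,  2.81]), array([-0.61,  0.39,  1.38,  1.99, -0.43,  1.12, -2.19]), array([-0.45,  0.94,  1.34,  2.14, -1.1 ,  1.08, -1.65])]
-0.5 [array([-0.91,  0.37,  0.46,  1.99, -0.22,  0.83, -0.83]), array([-0.86,  0.54,  0.41,  2.04, -0.35,  0.63, -0.72]), array([-0.76,  0.02,  0.7 ,  2.1 , -0.01,  1.03, -0.55]), array([-0.38,  0.22,  1.  ,  1.98, -0.21,  1.05,  0.22]), array([-0.11,  0.53,  0.74,  2.12, -0.56,  0.69,  0.51])]
0.5 [array([-0.78,  0.36,  0.29,  1.98, -0.14,  0.82,  0.1 ]), array([-0.73,  0.52,  0.25,  2.03, -0.21,  0.61,  0.16]), array([-0.66,  0.02,  0.6 ,  2.1 , -0.01,  1.03,  0.45]), array([-0.36,  0.21,  0.97,  1.98, -0.2 ,  1.05,  1.2 ]), array([-0.02,  0.49,  0.62,  2.12, -0.46,  0.66,  1.41])]
2.641592653589793 [array([-0.43,  0.36, -0.13,  1.96,  0.06,  0.82,  2.05]), array([-0.39,  0.53, -0.17,  2.01,  0.15,  0.62,  1.98]), array([-0.46,  0.03,  0.39,  2.09, -0.01,  1.03,  2.58]), array([-0.61,  0.39,  1.38,  1.99, -0.43,  1.12, -2.69]), array([-0.45,  0.94,  1.34,  2.14, -1.1 ,  1.08, -2.15])]
```

```bash
python3 - <<'E'
from h import *
r=down(0);c=[470.9,238.8]
robot.movep([*c,150],r);st("above")
robot.servo_line([*c,50],100);st("down")
grip(0.0,40);o=st("grip")
robot.servo_line([*c,250],150);st("lift")
for cam in("scene","top"):
    im,d=read_camera(cam);cv2.imwrite(f"pics/{cam}1.png",im[:,:,::-1])
s=cv2.imread("pics/scene1.png");cv2.imwrite("pics/c.png",cv2.resize(s[110:270,120:320],(800,640))[:600])
E
```

```text
above 3.36 [470.5 240.7 150.1] F [-0.1  0.3 -0.3] g 1.002 0.0
down 4.51 [471.3 239.   50.5] F [-0.   0.5  0.4] g 0.999 0.0
grip 5.48 [470.9 238.8  50. ] F [-0.   0.4  0.6] g 0.316 40.0
lift 6.97 [470.4 238.6 249.2] F [-0.1  0.3 -0.9] g 0.319 40.0
```

View pics/c.png

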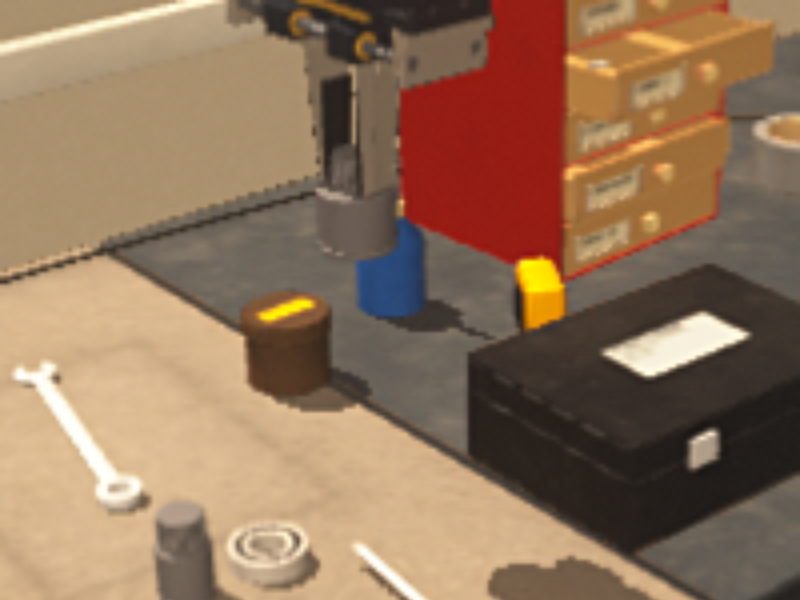

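```bash
python3 - <<'E'
from h import *
d=np.load("top_d.npy")
K=np.array(camera_info("top")["camera_matrix"]);I=camera_info("top");R=np.array(I["R"]);t=np.array(I["t"])
v,u=np.mgrid[0:384,0:512]
p=cv2.undistortPoints(np.c_[u.ravel(),v.ravel()].astype(np.float64)[:,None],K,np.array([I["k1"],0,0,0]))[:,0]
P=(np.c_[p,np.ones(len(p))]*d.reshape(-1,1)-t)@R
P=P[d.ravel()>0]
m=(P[:,2]>110)&(P[:,0]>380)&(P[:,0]<640)&(P[:,1]>-380)&(P[:,1]<180)
Q=P[m];
for y in range(-380,180,20):
    q=Q[(Q[:,1]>=y)&(Q[:,1]<y+20)]
    if len(q):i=q[:,0].argmin();print(y,q[i].round())
im=cv2.imread("pics/top0.png");cv2.imwrite("pics/e.png",cv2.resize(im[100:290,220:420],(600,570)))
E
```

```text
-320 [ 601. -301.  193.]
-300 [ 599. -280.  205.]
-280 [ 599. -262.  196.]
-260 [ 597. -240.  177.]
-240 [ 596. -223.  189.]
-220 [ 582. -204.  182.]
-200 [ 593. -182.  174.]
-180 [ 592. -167.  175.]
-160 [ 591. -143.  174.]
-140 [ 589. -121.  189.]
-120 [ 590. -107.  184.]
```

View pics/e.png

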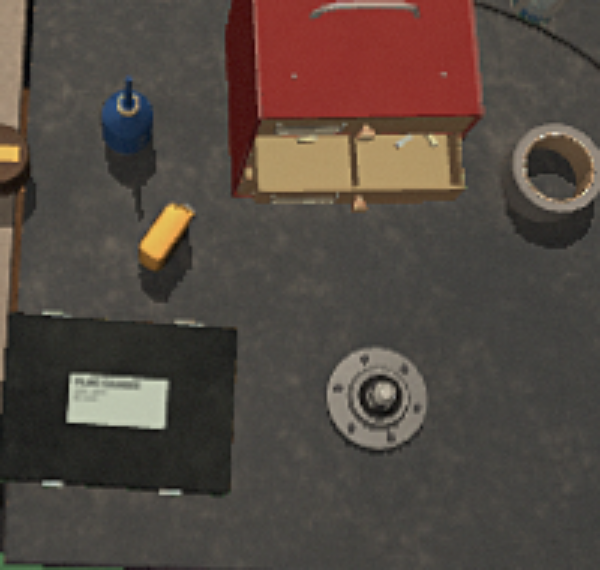

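```bash
python3 - <<'E'
from h import *
r=down(0)
robot.servo_line([415,0,255],220)
robot.servo_line([422,-258.5,240],220)
robot.servo_line([422,-258.5,115],120);robot.hold(.4);st("over")
for cam in("scene","top"):
    im,d=read_camera(cam);cv2.imwrite(f"pics/{cam}2.png",im[:,:,::-1])
    for q in("cap","cap_grip","stud_tip"):
        for x in mark_of(cam,q)[:1]:print(cam,q,np.round(x["xy"],1),round(x["p"],2))
s=cv2.imread("pics/scene2.png");cv2.imwrite("pics/f.png",cv2.resize(s[100:220,270:420],(750,600),interpolation=2))
E
```

```text
over 11.25 [ 422.1 -258.5  115.2] F [ 1.2 -0.6 -1.1] g 0.315 40.0
scene cap [339.7 174.3] 0.58
scene cap_grip [345.4 155.5] 0.55
scene stud_tip [345.2 174.3] 0.85
top stud_tip [346.6 228.8] 0.47
```

View pics/f.png

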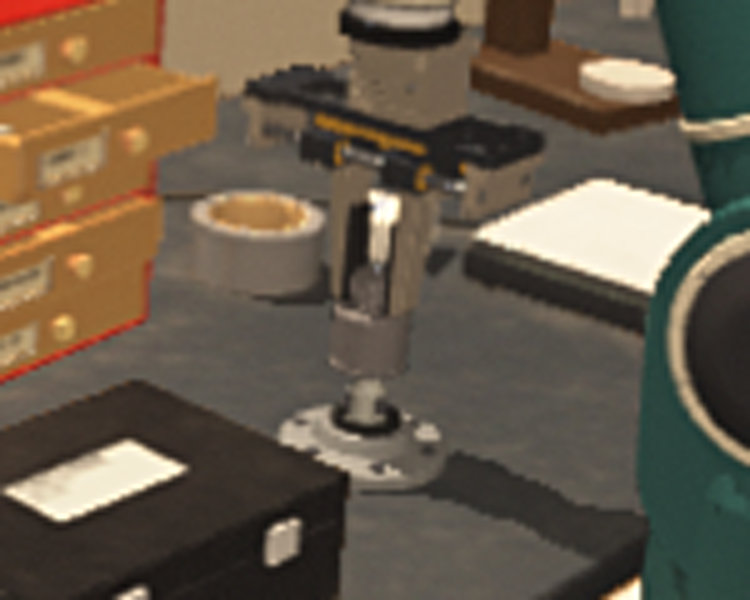

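```bash
python3 - <<'E'
from h import *
for z in(104,99,96,93):
    robot.servo_line([422,-258.5,z],40);o=st(z)
    if o["contact_force"][2]>15 or np.hypot(*o["contact_force"][:2])>10:break
E
```

```text
104 12.07 [ 421.7 -258.5  103.6] F [-0.7 -0.  -0.9] g 0.318 40.0
99 12.35 [ 421.9 -258.5   98.8] F [-0.8 -1.1  0. ] g 0.316 40.0
96 12.6 [ 422.2 -259.1   96.1] F [ 0.6 -1.5 -0.1] g 0.319 40.0
93 12.85 [ 422.4 -259.6   93.3] F [ 1.1 -4.   0. ] g 0.315 40.0
```

```bash
python3 - <<'E'
from h import *
robot.servo_line([422.3,-260.3,93],20);st("shift")
for z in(90,87,84,82,80,78,76):
    robot.servo_line([422.3,-260.3,z],30);o=st(z)
    if o["contact_force"][2]>40 or np.hypot(*o["contact_force"][:2])>12:break
E
```

```text
shift 13.1 [ 422.4 -260.3   93. ] F [ 0.8 -2.   0.7] g 0.315 40.0
90 13.35 [ 422.  -260.5   89.8] F [-0.5 -3.   0.4] g 0.313 40.0
87 13.6 [ 422.4 -260.4   87. ] F [-0.3 -2.   1.1] g 0.319 40.0
84 13.85 [ 422.1 -260.4   83.7] F [ 0.6 -4.  -3.2] g 0.317 40.0
82 14.1 [ 422.2 -260.2   81.7] F [ 0.7 -3.7 -4.1] g 0.319 40.0
80 14.35 [ 422.  -260.4   79.4] F [ 0.2 -4.1 -8.8] g 0.316 40.0
78 14.6 [ 422.2 -260.5   78.2] F [-1.3 -4.1  2.4] g 0.315 40.0
76 14.85 [ 422.5 -260.6   76.3] F [-0.5 -4.   4.3] g 0.317 40.0
```

```bash
python3 - <<'E'
from h import *
for z in(75,74,73,72,71,70,69,68):
    robot.servo_line([422.3,-260.8,z],20);robot.hold(.15);o=st(z)
    if o["contact_force"][2]>28 or np.hypot(*o["contact_force"][:2])>12:break
robot.hold(.5);st("end")
for cam in("scene","top"):
    im,d=read_camera(cam);cv2.imwrite(f"pics/{cam}3.png",im[:,:,::-1])
s=cv2.imread("pics/scene3.png");cv2.imwrite("pics/g.png",cv2.resize(s[140:220,295:395],(750,600),interpolation=2))
E
```

```text
75 15.25 [ 422.5 -260.8   75.3] F [-0.9 -3.   5.4] g 0.319 40.0
74 15.65 [ 422.5 -260.8   74.4] F [-1.4 -3.4  5.9] g 0.313 40.0
73 16.05 [ 422.5 -260.9   73.7] F [-2.2 -2.4 10.6] g 0.32 40.0
72 16.45 [ 422.5 -261.1   73.6] F [-4.9 -0.7 21.2] g 0.317 40.0
71 16.85 [ 422.5 -261.1   73.6] F [-8.5  1.1 33.3] g 0.315 40.0
end 17.35 [ 422.5 -261.1   73.5] F [-8.7  0.5 33.5] g 0.316 40.0
```

View pics/g.png

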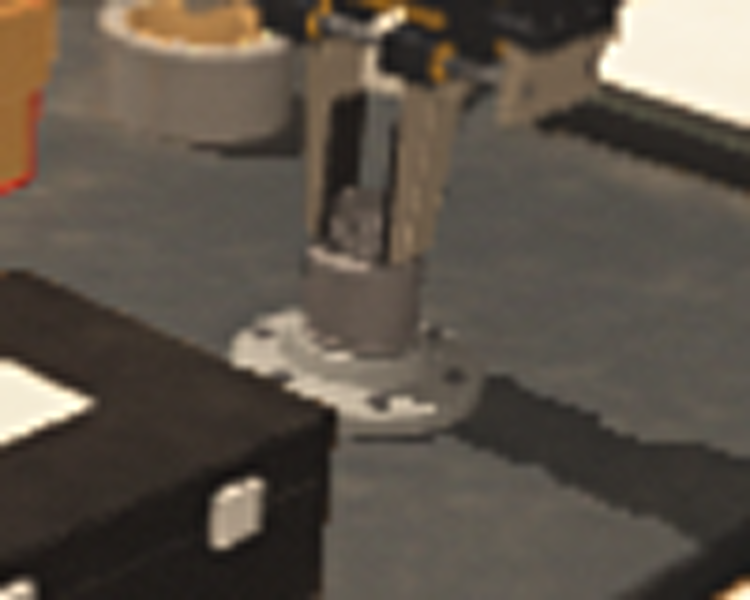

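The picture shows the cap's rim flat on the boss, around (365, 345) in the crop. The hard stop came at TCP 73.6 mm, which matches fully home at 24 + 50 mm, with 33 N still pressing.

```bash
python3 -c "
from cell import ticket
print(ticket.job_done())"
```

```text
the job is handed in; nothing more can be done
None
```

I handed the job in with the wider cap hard down on the hub, still gripped at 40 N and pressed with about 33 N. The hard stop was at the expected height for fully home. I saw no distinct 9–12 N catch peak, only the force dropping away about 6 mm above the seat. I didn't touch the narrower cap, bearing or tape measure. No verdict came back.

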